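# Slide a tray of eggs under the inspection lamp and switch it on

## Robot

A 7-joint arm with a two-finger parallel gripper is mounted at the origin on the work surface. World frame = base frame: x ahead of the robot, y to its left, z up, the work surface at z = 0. Lengths are in m, angles in degrees, forces in N, time in s.
With the tool pointing down it reaches from about 0.4 to 0.85 m from the base axis. Payload 4.5 kg.
Tool frame: the origin (TCP) lies where the fingers leave the gripper's body, on its centre line; the fingertips stand 73 mm ahead of it and the grasp point (between the pads) lies 54 mm ahead of it (manip.finger_overhang is the distance from the TCP to the fingertips, in m); z points along the fingers, y is the line along which they close (so a half turn about z gives the same grasp; the last joint's range is limited). The gripper opens to 85 mm and grips with 20 to 120 N. Pads are 22 mm wide; open, the fingers measure 114 mm over their backs; the gripper's body (76 mm by 85 mm) begins 54 mm behind the grasp point. The pads swing forward as they close: fully open they stand 13 mm farther back than shut.
Start: joints at [-64.928, 39.483, -11.15, 89.685, 9.013, 51.709, -12.324], TCP at [0.246, 0.575, 0.304] pointing down, gripper open.
Joint ranges: [-172.22, 172.22], [-26.19, 119.32], [-84.43, 86.54], [7.71, 146.69], [-57.33, 237.33], [2.42, 119.75], [-152.13, 152.13]. Speed limits (degrees/s): [147.25, 147.25, 180, 180, 180, 180, 180].

## Interface

Orientations are given as [roll, pitch, yaw] about the fixed x, y, z axes, in that order (R = Rz(yaw) Ry(pitch) Rx(roll)).
In Python, from plant import manip gives the robot as it stands. The module is installed in compiled form; this text tells all that it offers.
- The arm moves only by the shell command python3 -m creep 'ROWS' [OPENING]. ROWS is JSON, a list of rows, each an object of numbers: "x", "y", "z": the shift along the tool's x, y, z in m; "roll": the turn about the tool's z in degrees. In form: [{"x": .., "y": .., "z": .., "roll": ..}, ...]. A call has 1 to 8 rows; each row is the pose to reach, as a shift and turn from the pose commanded when the call began, along the tool's axes at that moment; what a row does not reach only later rows make up. A row lasts 1/10 s, in which the tool goes at most 50 mm and 8.59 degrees, less where a joint would pass 70% of its speed; a pose out of reach is approached as far as the arm can. A call with a gripper value outside its range is refused whole. OPENING is the finger opening in m, from 0 to 0.0854, set as the call begins (- or left out, the last holds). The fingers move at their own pace and stop on an object; the grip force is fixed at half the most. Time passes only in rows, so rows that repeat a pose let the fingers close. It gives the time, the measured TCP pose, the force, the opening and the grip force at its end, in the units of the state.
- manip.observe(): the state, without advancing time (a new reading comes with each control period).
- manip.grab_frame(name): name is "side" or "top" or "wrist"; returns a dict with "img" (480x640x3 uint8, red, green, blue), "range_z" (480x640 float32, m along the optical axis (not along the pixel's ray), 0 where there is no reading), "K" (3x3 intrinsics, pixels), "xyz" and "attitude" of the camera in the world. Camera axes: x right, y down, z forward; pixel columns grow to the right and rows downward; lengths in m; the calibration is good to about 2 mm. A picture is of the moment at which its call begins.
- manip.sign_off(): hands the job in; it is judged then, once.
Trained networks look in the newest picture that a camera, given by its name, has taken for a name from the list of things; names that differ only in an ending like _2 or _b are one class to them, and where a whole thing is asked for, a point or a joint stands for the part that bears it (a point fixed in the world has none). Each returns a list of dicts, best first, with "p" (0 to 1); they miss things now and then, are a little off and sometimes report something else, mostly with a low value. They report only what shows in the picture. A call takes as long as a camera call. They do not tell look-alikes from the thing itself.
- manip.find_in(camera, label): "at" ([x, y, z] in m, in the coordinates of the camera as it stood for that picture, good to about 4 mm: the middle of the surface that is visible of it).
- manip.landmark_of(camera, label): "at" ([x, y, z] in m, in the coordinates of the camera as it stood for that picture, good to about 4 mm: a listed point, or the origin of a listed thing).
The state is a dict: "clock": time; "joints": joint angles; "qvel": joint speeds; "effort": joint torques, N m; "ee_pos": TCP position; "ee_rot": TCP orientation; "force": force on the tool from outside, world axes, zero at the start; "wrist_torque": the same for the moment, N m; "finger_gap": finger opening in m; "finger_force": force on a finger pad.
Only numpy, scipy, OpenCV 4.12 (cv2) and the standard library are available. Lean on these libraries where they do the work, as an engineer would, in place of code of your own. Each camera call takes 0.05 s, during which the arm holds its last target. There are 200 camera calls.

## Task

Push the small blue tray of six eggs along the bench and in under the inspection lamp, through the lamp's open front, until it sits squarely on the white pad, inside its black border; then throw the lamp's red-knobbed switch fully over to its green side. Keep the tray flat on the bench the whole way (never lift or tip it), do not knock the lamp, and leave everything else where it stands.

Things in the scene. Friction and masses are not known exactly. Their poses are not given: they have to be found in the camera images.
- tray: Loose blue plastic tray holding six white eggs (3 x 2), about 0.4 kg. Straight-sided block 140 mm along its x, 100 mm along its y, 34 mm high; the egg tops stand 68 mm above its underside. Eggs are fixed in it. Origin: centre of its underside, z up. Either way round is right.
- lamp: Fixed inspection lamp over the white pad. Origin: pad centre on the bench; z up. The tray goes in along the lamp's +y, through its open front at -y. Four 16 mm posts at x = +-132 mm, y = -70 and +50 mm, on foot strips 6 mm high: 224 mm clear between. A clear screen 160 to 166 mm above the bench reaches back to y = +69 mm (rear rail under it from 150 mm up). The back is open.
- lamp_bar (a point): Middle of the underside of the aluminium lamp bar across the lamp's front, 150 mm above the bench; axes as lamp. The bar is 290 mm along x, 35 mm along y (lamp y -85 to -50 mm), 30 mm high. An upright gripper cannot follow the tray in under it; tilted about 35 degrees, leaning back out of the front, its fingers can.
- pad (a point): Centre of the white pad (160 mm along x, 120 mm along y, with a 6 mm black border outside that) marked flat on the bench under the lamp; no step. Same axes as lamp. The tray's long side lies along the pad's x.
- switch_base: Fixed grey switch box, 100 mm along x, 60 mm along y, 30 mm high; green patch on its +x half (on), black patch on its -x half (off). Origin: centre of its underside. The lever's hinge runs along the box's y, 28 mm above the origin.
- switch (a joint): Angle of the switch lever, rad: 0 leans 0.5 rad to the box's -x (off, black side), 1.0 is the stop, 0.5 rad past upright to +x (on, green side). It stays where it is left.
- switch_tip (a point): Centre of the red ball (26 mm diameter) at the end of the lever, 80 mm from the hinge; the rod below it is 10 mm thick.
- carton: Bystander: closed grey egg carton, 152 x 106 x 68 mm, origin at the centre of its underside.
- egg_cup: Bystander: blue egg cup with a white egg, 48 mm diameter, 70 mm high, origin at its foot.
- jar: Bystander: glass jar with yellow lid, 56 mm diameter, 80 mm high, origin at its foot.
- spray: Bystander: white bottle with blue cap, 60 mm diameter, 160 mm high, origin at its foot.
- brush: Bystander: hand brush 170 mm long lying on the bench along its x, origin under its middle.
- tub: Bystander: white bowl, 100 mm diameter, 40 mm high, origin at its foot.
Mind the look-alikes: they are no part of the job. What is shaped like the switch_base but orange is not meant. Leave any orange look-alike of the tray alone.

How it is judged (in metres and radians):
On the way, in this order (a step that is already met when the one before it is completed fails the run):
1. the tray lies still, squarely on the white pad, the switch still off (x of tray in the frame of pad between -0.012 and 0.012 m and y of tray in the frame of pad between -0.012 and 0.012 m and angle between the x axis of tray and the x axis of pad, either way round below 0.15 rad and linear speed of tray below 0.02 m/s and value of joint switch below 0.5 rad), for 0.2 s.
2. the lamp's switch is thrown fully over to its green side (x of tray in the frame of pad between -0.012 and 0.012 m and y of tray in the frame of pad between -0.012 and 0.012 m and angle between the x axis of tray and the x axis of pad, either way round below 0.15 rad and linear speed of tray below 0.02 m/s and value of joint switch above 0.85 rad), for 0.2 s.
At the end, for the whole second after the job is handed in: The tray lies flat and at rest on the bench with its centre within 12 mm of the pad's centre along each of the pad's axes and its long side within 0.15 rad of the pad's, and the switch lever stands beyond 0.85 rad (on) (all of step 2 and height (world z) of tray below 0.006 m and angle between tray's own z axis and vertical below 0.1 rad); the robot touches nothing.
It fails at once if the tray is lifted more than 15 mm off the bench or tipped more than 0.25 rad (height (world z) of tray above 0.015 m or angle between tray's own z axis and vertical above 0.25 rad).
It fails at once if the lamp is knocked (more than 15 N) (contact force between lamp and anything else above 15 N).
It fails at once if a bystander is moved more than 30 mm (distance of any of carton, egg_cup, jar, spray, brush, tub from where it was at the start of the episode above 0.03 m).
It also fails if it takes over 72 s, if anything falls off the work surface, if the arm or the gripper's body presses on something with over 40 N, if the wrist force passes 120 N, or if a joint passes its speed limit or range.

## Working session

There is one attempt and no reset: what is moved stays moved. The work goes in short steps, Python scripts to look and compute and a shell command to move; the robot and the scene stay as the last step left them, time stands still between calls to the robot, and variables do not carry over. Pictures are saved under pics/ and viewed, at most 10 in all, crops included, and the job is handed in when it is done.

```bash
mkdir -p pics; ls; cat > h.py <<'E'
import numpy as np, cv2
from scipy.spatial.transform import Rotation as R
from plant import manip
def cam(n):
    f=manip.grab_frame(n); f['att']=np.array(f['attitude'],float); 
    a=f['att']; f['R']=a if a.shape==(3,3) else R.from_euler('xyz',a,degrees=True).as_matrix()
    f['t']=np.array(f['xyz']); return f
def world(f,p): return f['R']@np.array(p)+f['t']
def px(f,u,v,d=None,z=None):
    K=np.array(f['K']); r=np.array([(u-K[0,2])/K[0,0],(v-K[1,2])/K[1,1],1.])
    if z is None:
        d=f['range_z'][int(v),int(u)] if d is None else d
        return world(f,r*d)
    w=f['R']@r; return f['t']+w*(z-f['t'][2])/w[2]
def save(f,n): cv2.imwrite('pics/'+n,f['img'][:,:,::-1])
E
python3 - <<'E'
from h import *
np.set_printoptions(precision=3,suppress=True)
for c in ['side','top','wrist']:
    f=cam(c); save(f,c+'0.png'); print(c,f['xyz'],f['attitude'],np.array(f['K'])[0,0])
    for l in ['tray','lamp','lamp_bar','pad','switch_base','switch_tip']:
        print(l,[(round(d['p'],2),world(f,d['at'])) for d in manip.landmark_of(c,l)])
print(manip.observe())
E
```

```text
pics
side [ 0.115 -1.039  1.246] [-134.885    0.382  -25.1  ] 580.45288836186
tray [(0.63, array([ 0.579, -0.054,  0.001])), (0.38, array([ 0.789, -0.043, -0.001]))]
lamp [(0.74, array([ 0.57 ,  0.209, -0.002]))]
lamp_bar [(0.95, array([0.576, 0.142, 0.15 ]))]
pad [(0.88, array([0.573, 0.211, 0.001]))]
switch_base [(0.8, array([ 0.452, -0.504,  0.   ])), (0.69, array([ 0.551, -0.374, -0.001]))]
switch_tip [(0.71, array([ 0.415, -0.512,  0.1  ])), (0.44, array([ 0.514, -0.386,  0.1  ]))]
top [ 0.433 -0.041  1.341] [-172.851    0.409  -88.59 ] 558.007986441634
tray [(0.69, array([ 0.578, -0.058,  0.004])), (0.64, array([ 0.375, -0.118,  0.004]))]
lamp []
lamp_bar [(0.6, array([0.57 , 0.147, 0.146]))]
pad []
switch_base [(0.96, array([ 0.541, -0.373, -0.004])), (0.82, array([ 0.453, -0.496,  0.002]))]
switch_tip [(0.74, array([ 0.415, -0.509,  0.097])), (0.58, array([ 0.515, -0.387,  0.1  ])), (0.54, array([0.571, 0.148, 0.145]))]
wrist [0.179 0.604 0.374] [163.404   0.045  66.829] 373.813557112315
tray []
lamp []
lamp_bar []
pad []
switch_base []
switch_tip []
{'clock': 1.05, 'joints': array([-64.926,  39.484, -11.149,  89.684,   9.013,  51.71 , -12.324]), 'qvel': array([-0.022,  0.04 , -0.016, -0.033, -0.066,  0.092, -0.065]), 'effort': array([ -0.001, -53.956,  -1.267, -15.888,   0.01 ,   0.001,   0.   ]), 'ee_pos': array([0.246, 0.575, 0.304]), 'ee_rot': array([179.997,   0.   , 156.865]), 'force': array([-0.622,  0.228,  0.108]), 'wrist_torque': array([-0.017,  0.012,  0.062]), 'finger_force': 0.0, 'finger_gap': 0.08540969099877463}
```

View pics/side0.png

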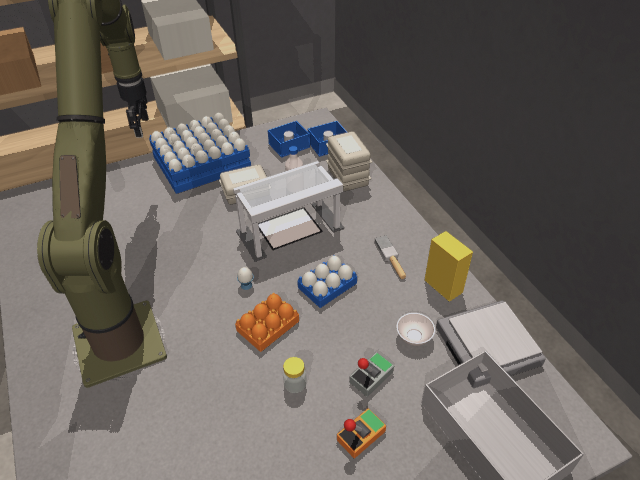

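View pics/top0.png

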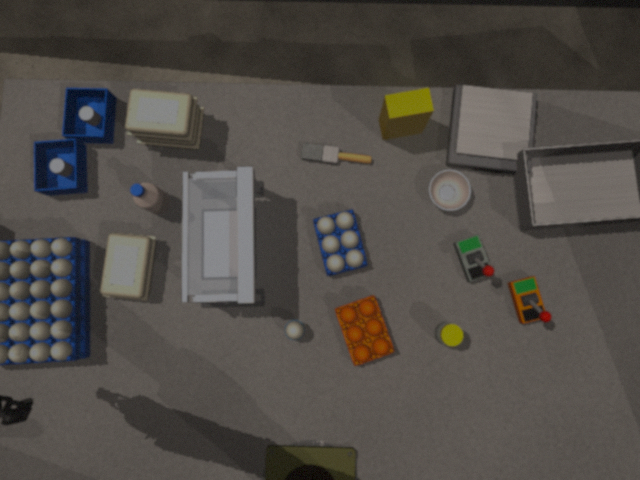

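Side view: tray candidates are blue (327,282) and orange (267,322). Switch candidates are grey (371,373) and orange (362,432). The lamp bar is at (290,190). In the top view the blue tray is at (341,243), the orange tray at (365,330), the grey switch at (474,259), the orange switch at (527,300), and the lamp at (220,237). By the description I choose the blue tray and the grey switch. Next I'll measure yaws, check the choice in one close crop, and map what stands around.

```bash
python3 - <<'E'
from h import *
np.set_printoptions(precision=3,suppress=True)
f=cam('top'); g=cam('side')
def grid(f):
    K=np.array(f['K']); v,u=np.mgrid[:480,:640]; d=f['range_z']
    P=np.stack([(u-K[0,2])/K[0,0]*d,(v-K[1,2])/K[1,1]*d,d],-1)@f['R'].T+f['t']; P[d==0]=np.nan; return P
for n,c in (('top',f),('side',g)):
    P=grid(c); X,Y,Z=P[...,0],P[...,1],P[...,2]; hsv=cv2.cvtColor(c['img'],cv2.COLOR_RGB2HSV)
    def box(m,name):
        p=P[m][:,:2].astype(np.float32)
        if len(p)<10: print(n,name,'few'); return
        r=cv2.minAreaRect(p); print(n,name,len(p),'c',np.array(r[0]),'size',np.array(r[1]),'ang',round(r[2],1),'z',np.nanpercentile(P[m][:,2],[5,50,95]))
    near=(abs(X-.578)<.11)&(abs(Y+.056)<.09)
    box(near&(Z>.02)&(Z<.045),'tray rim'); box(near&(Z>.02),'tray all')
    box((abs(X-.573)<.18)&(abs(Y-.145)<.035)&(Z>.172)&(Z<.19),'bar')
    box((abs(X-.573)<.12)&(abs(Y-.21)<.075)&(Z<.01)&(hsv[...,2]>(150 if n=='side' else 110)),'pad')
    box((abs(X-.545)<.07)&(abs(Y+.374)<.07)&(Z>.02)&(Z<.036),'switch box')
    gm=(hsv[...,0]>45)&(hsv[...,0]<75)&(hsv[...,1]>120)&(abs(X-.55)<.08)&(Y>-.44)
    print('green',np.nanmean(P[gm],0))
    rm=((hsv[...,0]<6)|(hsv[...,0]>174))&(hsv[...,1]>150)&(abs(X-.53)<.08)&(abs(Y+.39)<.06)&(Z>.05)
    print('red',np.nanmean(P[rm],0),rm.sum())
    m=(Z>.05)&(Y>.6); print('far stuff',[ (round(a,2),round(np.nanmax(Z[(abs(Y-a)<.05)&(X<.6)&(X>.0)],initial=0),2)) for a in np.arange(.5,1.5,.1)])
    for nm,(a,b) in dict(eggcup=(.41,.0),): pass
for l in ['carton','egg_cup','jar','spray','brush','tub']:
    print(l,[(round(d['p'],2),world(g,d['at'])) for d in manip.landmark_of('side',l)])
c=cv2.resize(g['img'][230:470,220:440],None,fx=2.4,fy=2.4,interpolation=cv2.INTER_CUBIC); cv2.imwrite('pics/crop.png',c[:,:,::-1])
E
```

```text
top tray rim 1000 c [ 0.575 -0.057] size [0.14 0.1 ] ang 15.5 z [0.03  0.035 0.044]
top tray all 2485 c [ 0.575 -0.057] size [0.14 0.1 ] ang 15.5 z [0.031 0.05  0.067]
top bar 2319 c [0.571 0.15 ] size [0.288 0.046] ang 2.9 z [0.176 0.18  0.184]
top pad few
top switch box 826 c [ 0.546 -0.373] size [0.1   0.062] ang 19.9 z [0.025 0.03  0.035]
green [ 0.577 -0.362  0.031]
red [ 0.511 -0.383  0.108] 100
far stuff [(np.float64(0.5), np.float64(0.35)), (np.float64(0.6), np.float64(0.3)), (np.float64(0.7), np.float64(0.12)), (np.float64(0.8), np.float64(0.01)), (np.float64(0.9), np.float64(0.0)), (np.float64(1.0), np.float64(0.0)), (np.float64(1.1), np.float64(0.0)), (np.float64(1.2), np.float64(0.0)), (np.float64(1.3), np.float64(0.0)), (np.float64(1.4), np.float64(0.0))]Traceback (most recent call last):
  File "<stdin>", line 23, in <module>
ValueError: too many values to unpack (expected 2)
```

```bash
python3 -m creep '[{"z":-0.02},{"z":-0.04}]' 0.0
```

```text
invalid input
```

```bash
python3 - <<'E'
from h import *
np.set_printoptions(precision=3,suppress=True)
g=cam('side')
K=np.array(g['K']); v,u=np.mgrid[:480,:640]; d=g['range_z']
P=np.stack([(u-K[0,2])/K[0,0]*d,(v-K[1,2])/K[1,1]*d,d],-1)@g['R'].T+g['t']; P[d==0]=np.nan
X,Y,Z=P[...,0],P[...,1],P[...,2]; hsv=cv2.cvtColor(g['img'],cv2.COLOR_RGB2HSV)
def box(m,name):
    p=P[m][:,:2].astype(np.float32)
    r=cv2.minAreaRect(p); print(name,len(p),'c',np.array(r[0]),'size',np.array(r[1]),'ang',round(r[2],1),'z',np.nanpercentile(P[m][:,2],[5,50,95]))
near=(abs(X-.578)<.11)&(abs(Y+.056)<.09)
box(near&(Z>.01)&(Z<.045),'tray'); box((abs(X-.573)<.18)&(abs(Y-.145)<.035)&(Z>.172)&(Z<.19),'bar')
box((abs(X-.573)<.12)&(abs(Y-.21)<.075)&(Z<.01)&(hsv[...,2]>150),'pad')
box((abs(X-.545)<.07)&(abs(Y+.374)<.07)&(Z>.015)&(Z<.036),'switch box')
print('far',[(round(a,2),round(np.nanmax(Z[(abs(Y-a)<.05)&(X<.6)&(X>.0)],initial=0),2)) for a in np.arange(.5,1.5,.1)])
for l in ['carton','egg_cup','jar','spray','brush','tub']:
    print(l,[(round(d['p'],2),world(g,d['at'])) for d in manip.landmark_of('side',l)])
c=cv2.resize(g['img'][230:470,220:440],None,fx=2.4,fy=2.4,interpolation=cv2.INTER_CUBIC); cv2.imwrite('pics/crop.png',c[:,:,::-1])
E
```

```text
tray 816 c [ 0.574 -0.06 ] size [0.142 0.104] ang 14.9 z [0.013 0.033 0.044]
bar 980 c [0.573 0.141] size [0.291 0.046] ang 3.1 z [0.174 0.179 0.184]
pad 1365 c [0.573 0.212] size [0.141 0.232] ang 87.1 z [-0.004  0.001  0.006]
switch box 834 c [ 0.546 -0.375] size [0.103 0.063] ang 20.5 z [0.02  0.03  0.034]
far [(np.float64(0.5), np.float64(0.66)), (np.float64(0.6), np.float64(0.62)), (np.float64(0.7), np.float64(0.12)), (np.float64(0.8), np.float64(0.12)), (np.float64(0.9), np.float64(0.0)), (np.float64(1.0), np.float64(0.0)), (np.float64(1.1), np.float64(0.47)), (np.float64(1.2), np.float64(0.47)), (np.float64(1.3), np.float64(0.27)), (np.float64(1.4), np.float64(0.27))]
carton [(0.82, array([0.513, 0.435, 0.001]))]
egg_cup [(0.54, array([ 0.373,  0.044, -0.001]))]
jar [(0.61, array([ 0.372, -0.31 , -0.001])), (0.58, array([0.57 , 0.207, 0.   ])), (0.58, array([ 0.701, -0.316, -0.004]))]
spray []
brush [(0.6, array([ 0.79 , -0.042,  0.002])), (0.44, array([ 0.702, -0.317, -0.002]))]
tub [(0.62, array([ 0.706, -0.318, -0.001]))]
```

```bash
python3 -m creep '[{"x":0,"y":0,"z":-0.03,"roll":0},{"x":0,"y":0,"z":-0.06,"roll":0}]' 0
```

```text
clock: 1.7
ee_pos: [0.2454, 0.5742, 0.3638]
ee_rot: [-179.9, 0.0, 156.9]
force: [0.5, 0.4, 0.5]
finger_gap: 0.0588
finger_force: 0.0
```

View pics/crop.png

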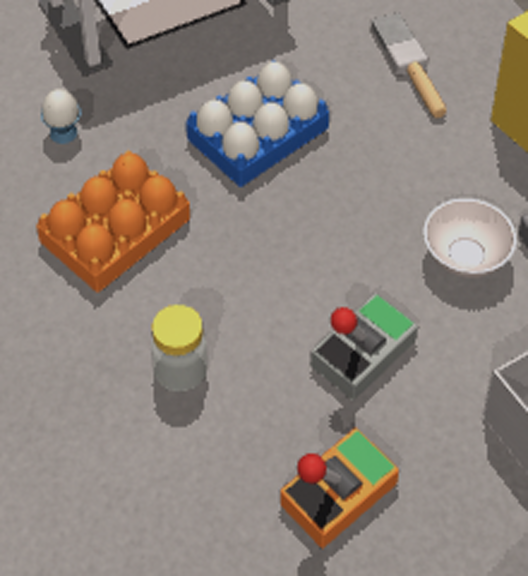

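Crop: the blue tray is at (258,120) and the grey switch at (365,345), with its red ball (343,320) over the black side. Both are the right ones. The rows carry no tilt, so I'll probe in free air what the arm does at its reach limit.

```bash
python3 -m creep '[{"x":0,"y":0,"z":-0.05,"roll":0},{"x":0,"y":0,"z":-0.1,"roll":0},{"x":0,"y":0,"z":-0.15,"roll":0},{"x":0,"y":0,"z":-0.2,"roll":0},{"x":0,"y":0,"z":-0.25,"roll":0},{"x":0,"y":0,"z":-0.3,"roll":0},{"x":0,"y":0,"z":-0.35,"roll":0},{"x":0,"y":0,"z":-0.4,"roll":0}]'; python3 -c "
from plant import manip;o=manip.observe();print(o['joints'].round(1),o['ee_pos'].round(3),o['ee_rot'].round(1))"
```

```text
clock: 2.5
ee_pos: [0.243, 0.5702, 0.7224]
ee_rot: [179.3, -0.4, 157.0]
force: [0.3, 0.3, -1.5]
finger_gap: -0.0
finger_force: 0.0
[-71.9  33.9   3.3  26.9  -2.5 118.4  -3.3] [0.243 0.57  0.722] [179.3  -0.4 157. ]
```

```bash
python3 -m creep '[{"x":0,"y":0,"z":-0.05,"roll":0},{"x":0,"y":0,"z":-0.1,"roll":0},{"x":0,"y":0,"z":-0.15,"roll":0},{"x":0,"y":0,"z":-0.2,"roll":0}]'; python3 -c "
from plant import manip;o=manip.observe();print(o['joints'].round(1),o['ee_pos'].round(3),o['ee_rot'].round(1))"
```

```text
clock: 2.9
ee_pos: [0.2228, 0.5193, 0.7717]
ee_rot: [177.4, -0.2, 156.8]
force: [-0.1, 0.3, 0.1]
finger_gap: 0.0001
finger_force: 0.0
[-76.1  27.9  15.   30.3  -8.5 119.7  -0.5] [0.223 0.519 0.772] [177.4  -0.2 156.8]
```

```bash
python3 -m creep '[{"x":0,"y":0,"z":0.05,"roll":0},{"x":0,"y":0,"z":0.1,"roll":0},{"x":0,"y":0,"z":0.15,"roll":0},{"x":0,"y":0,"z":0.15,"roll":0}]'; python3 -c "
from plant import manip;o=manip.observe();print(o['joints'].round(1),o['ee_pos'].round(3),o['ee_rot'].round(1))"
```

```text
clock: 3.3
ee_pos: [0.2231, 0.5228, 0.6125]
ee_rot: [178.6, -0.2, 156.8]
force: [-0.7, -0.1, -0.1]
finger_gap: -0.0001
finger_force: 0.0
[-79.6  22.9  14.4  67.   -5.7  89.4   0.5] [0.223 0.523 0.612] [178.6  -0.2 156.8]
```

```bash
python3 -m creep '[{"x":0.05,"y":-0.01,"z":0,"roll":0},{"x":0.1,"y":-0.02,"z":0,"roll":0},{"x":0.15,"y":-0.04,"z":0,"roll":0},{"x":0.2,"y":-0.05,"z":0,"roll":0},{"x":0.22,"y":-0.05,"z":0,"roll":0},{"x":0.22,"y":-0.05,"z":0,"roll":0}]';  python3 -m creep '[{"x":0.02,"y":0.05,"z":0,"roll":0},{"x":0.04,"y":0.1,"z":0,"roll":0},{"x":0.06,"y":0.15,"z":0,"roll":0},{"x":0.08,"y":0.2,"z":0,"roll":0},{"x":0.1,"y":0.25,"z":0,"roll":0},{"x":0.12,"y":0.3,"z":0,"roll":0},{"x":0.14,"y":0.35,"z":0,"roll":0},{"x":0.16,"y":0.4,"z":0,"roll":0}]'; python3 -c "
from plant import manip;o=manip.observe();print(o['joints'].round(1),o['ee_pos'].round(3),o['ee_rot'].round(1))
from h import *
print(R.from_euler('xyz',o['ee_rot'],degrees=True).as_matrix().round(3))"
```

```text
clock: 3.9
ee_pos: [-0.0018, 0.57, 0.6215]
ee_rot: [177.2, -0.4, 157.3]
force: [0.4, -0.4, -0.1]
finger_gap: 0.0002
finger_force: 0.0
clock: 4.7
ee_pos: [-0.0088, 0.7587, 0.6096]
ee_rot: [175.2, 0.3, 158.3]
force: [-1.3, -0.4, 0.3]
finger_gap: 0.0
finger_force: 0.0
[-90.7  51.1 -51.3   9.6  49.2 118.5 -29.7] [-0.009  0.759  0.61 ] [175.2   0.3 158.3]
[[-0.929  0.368  0.036]
 [ 0.37   0.926  0.076]
 [-0.005  0.084 -0.996]]
```

```bash
cat > s.py <<'E'
from h import *
o=manip.observe(); M=R.from_euler('xyz',o['ee_rot'],degrees=True).as_matrix()
print(round(o['clock'],1),o['joints'].round(1),'pos',o['ee_pos'].round(4),'x',M[:,0].round(3),'y',M[:,1].round(3),'z',M[:,2].round(3),'tilt',round(np.degrees(np.arccos(-M[2,2])),1))
E
python3 -m creep '[{"x":0.16,"y":0.4,"z":0,"roll":0},{"x":0.16,"y":0.4,"z":0,"roll":0}]' >/dev/null; python3 s.py
python3 -m creep '[{"x":0.16,"y":0.4,"z":0,"roll":0}]' >/dev/null; python3 s.py
python3 -m creep '[{"x":0.16,"y":0.4,"z":-0.3,"roll":0}]' >/dev/null; python3 s.py
```

```text
4.9 [-90.   53.5 -76.3   7.9  74.4 119.5 -28.8] pos [-0.0099  0.7729  0.5961] x [-0.931  0.365 -0.004] y [0.363 0.926 0.099] z [ 0.04   0.091 -0.995] tilt 5.7
5.0 [-90.3  54.6 -74.5   7.7  72.6 116.6 -28.3] pos [-0.0145  0.7905  0.5816] x [-0.936  0.352  0.013] y [0.351 0.928 0.122] z [ 0.031  0.119 -0.992] tilt 7.1
5.1 [-91.2  54.2 -61.1   7.7  60.1 114.9 -28. ] pos [-0.0151  0.7935  0.5807] x [-0.937  0.35   0.012] y [0.348 0.928 0.131] z [ 0.034  0.127 -0.991] tilt 7.5
```

```bash

python3 -m creep '[{"x":0.13,"y":0.4,"z":-0.1,"roll":0}]' >/dev/null
python3 -m creep '[{"x":0.13,"y":0.4,"z":-0.1,"roll":0}]' >/dev/null
python3 s.py
python3 -m creep '[{"x":0.13,"y":0.4,"z":0,"roll":0}]' >/dev/null
python3 -m creep '[{"x":0.13,"y":0.4,"z":0,"roll":0}]' >/dev/null
python3 s.py
python3 -m creep '[{"x":0.13,"y":0.4,"z":0,"roll":0}]' >/dev/null
python3 -m creep '[{"x":0.13,"y":0.4,"z":0,"roll":0}]' >/dev/null
python3 s.py
```

```text
5.3 [-92.8  54.  -35.    7.7  36.2 111.4 -26.6] pos [-0.0104  0.8019  0.5785] x [-0.937  0.35   0.01 ] y [0.347 0.925 0.155] z [ 0.045  0.149 -0.988] tilt 8.9
5.5 [-94.2  55.2  -9.7   7.7  12.7 107.8 -24.6] pos [-0.0071  0.8161  0.5657] x [-0.938  0.347  0.015] y [0.344 0.923 0.173] z [ 0.046  0.168 -0.985] tilt 10.0
5.7 [-95.3  57.   15.5   7.7 -11.1 104.4 -22.3] pos [-0.0035  0.8324  0.5526] x [-0.938  0.345  0.026] y [0.343 0.918 0.198] z [ 0.045  0.195 -0.98 ] tilt 11.5
```

```bash

python3 -m creep '[{"x":0.13,"y":0.35,"z":-0.15,"roll":0}]' >/dev/null
python3 -m creep '[{"x":0.13,"y":0.35,"z":-0.15,"roll":0}]' >/dev/null
python3 -m creep '[{"x":0.13,"y":0.35,"z":-0.15,"roll":0}]' >/dev/null
python3 -m creep '[{"x":0.13,"y":0.35,"z":-0.15,"roll":0}]' >/dev/null
python3 s.py
python3 -m creep '[{"x":0.13,"y":0.35,"z":-0.2,"roll":0}]' >/dev/null
python3 -m creep '[{"x":0.13,"y":0.35,"z":-0.2,"roll":0}]' >/dev/null
python3 -m creep '[{"x":0.13,"y":0.35,"z":-0.2,"roll":0}]' >/dev/null
python3 -m creep '[{"x":0.13,"y":0.35,"z":-0.2,"roll":0}]' >/dev/null
python3 s.py
```

```text
6.1 [-96.6  57.5  53.1   7.7 -47.   99.6 -19. ] pos [-0.0044  0.8504  0.5807] x [-0.94   0.336  0.064] y [0.338 0.89  0.307] z [ 0.046  0.31  -0.95 ] tilt 18.3
6.5 [-97.2  53.9  58.1   7.7 -51.6  96.  -18.7] pos [-0.0092  0.8487  0.6443] x [-0.942  0.316  0.108] y [0.332 0.843 0.423] z [ 0.042  0.434 -0.9  ] tilt 25.9
```

```bash

python3 -m creep '[{"x":0.3,"y":0.32,"z":-0.2,"roll":0}]' >/dev/null
python3 -m creep '[{"x":0.3,"y":0.32,"z":-0.2,"roll":0}]' >/dev/null
python3 s.py
python3 -m creep '[{"x":0.3,"y":0.32,"z":-0.2,"roll":0}]' >/dev/null
python3 -m creep '[{"x":0.3,"y":0.32,"z":-0.2,"roll":0}]' >/dev/null
python3 s.py
```

```text
6.7 [-100.2   52.3   58.9    7.7  -50.9   94.2  -21. ] pos [-0.0456  0.8456  0.6728] x [-0.944  0.305  0.13 ] y [0.329 0.817 0.474] z [ 0.039  0.489 -0.871] tilt 29.4
6.9 [-103.1   50.6   59.2    7.7  -49.7   92.6  -23. ] pos [-0.0792  0.8392  0.7022] x [-0.945  0.29   0.15 ] y [0.325 0.788 0.522] z [ 0.033  0.542 -0.84 ] tilt 32.9
```

```bash
cat > to.py <<'E'
import sys; from h import *
o=manip.observe(); M=R.from_euler('xyz',o['ee_rot'],degrees=True).as_matrix()
np.set_printoptions(precision=4,suppress=True)
d=np.array([float(a) for a in sys.argv[1:4]])-o['ee_pos']; print('tool shift',M.T@d,'len',np.linalg.norm(d))
E
python3 -m creep '[{"x":0.3,"y":0.32,"z":-0.2,"roll":0}]' >/dev/null
python3 -m creep '[{"x":0.3,"y":0.32,"z":-0.2,"roll":0}]' >/dev/null
python3 s.py
python3 -m creep '[{"x":0,"y":-0.04,"z":0.01,"roll":8},{"x":0,"y":-0.08,"z":0.02,"roll":16},{"x":0,"y":-0.12,"z":0.03,"roll":24},{"x":0,"y":-0.16,"z":0.04,"roll":32},{"x":0,"y":-0.2,"z":0.05,"roll":40},{"x":0,"y":-0.22,"z":0.05,"roll":48},{"x":0,"y":-0.22,"z":0.05,"roll":56},{"x":0,"y":-0.22,"z":0.05,"roll":64}]' 0.0854 >/dev/null; python3 s.py; python3 to.py 0.4 0.5 0.5
```

```text
7.1 [-105.8   48.7   59.3    7.7  -48.1   91.   -24.9] pos [-0.108   0.8296  0.7336] x [-0.946  0.276  0.172] y [0.324 0.756 0.568] z [ 0.027  0.593 -0.804] tilt 36.4
7.9 [-148.1   42.    78.6   81.4  -52.2   54.3  -55. ] pos [-0.18    0.6911  0.5656] x [-0.243  0.787  0.567] y [0.97  0.183 0.161] z [ 0.023  0.589 -0.808] tilt 36.1
tool shift [-0.3284  0.5169 -0.0461] len 0.6141529262785187
```

```bash

python3 -m creep '[{"x":-0.022,"y":0.035,"z":0,"roll":0},{"x":-0.05,"y":0.075,"z":0,"roll":0},{"x":-0.075,"y":0.115,"z":0,"roll":0},{"x":-0.1,"y":0.155,"z":-0.01,"roll":0},{"x":-0.125,"y":0.195,"z":-0.01,"roll":0},{"x":-0.15,"y":0.235,"z":-0.02,"roll":0},{"x":-0.175,"y":0.275,"z":-0.02,"roll":0},{"x":-0.2,"y":0.315,"z":-0.03,"roll":0}]' >/dev/null; python3 s.py; python3 to.py 0.4 0.5 0.5
```

```text
8.7 [-113.    22.2   59.4  102.8  -55.1   42.9  -12.6] pos [0.1779 0.5758 0.5314] x [-0.249  0.784  0.569] y [0.968 0.185 0.168] z [ 0.026  0.593 -0.805] tilt 36.4
tool shift [-0.1325  0.1957 -0.0138] len 0.23675301301846893
```

```bash

python3 -m creep '[{"x":-0.025,"y":0.04,"z":0,"roll":0},{"x":-0.05,"y":0.08,"z":0,"roll":0},{"x":-0.075,"y":0.12,"z":-0.01,"roll":0},{"x":-0.1,"y":0.155,"z":-0.01,"roll":0},{"x":-0.13,"y":0.19,"z":-0.01,"roll":0}]' >/dev/null; python3 s.py; python3 to.py 0.45 0.1 0.45;  python3 to.py 0.57 -0.3 0.4
```

```text
9.2 [-68.3  25.   33.6  96.4 -56.3  49.3   7.4] pos [0.3948 0.5029 0.4984] x [-0.249  0.783  0.57 ] y [0.968 0.184 0.171] z [ 0.029  0.594 -0.804] tilt 36.5
tool shift [-0.3569 -0.029  -0.1988] len 0.40954970132981355
tool shift [-0.7286  0.005  -0.3927] len 0.8276761853956615
```

```bash

python3 -m creep '[{"x":-0.04,"y":0,"z":-0.02,"roll":0},{"x":-0.085,"y":0,"z":-0.045,"roll":0},{"x":-0.13,"y":0,"z":-0.07,"roll":0},{"x":-0.175,"y":0,"z":-0.095,"roll":0},{"x":-0.22,"y":0,"z":-0.12,"roll":0},{"x":-0.265,"y":0,"z":-0.145,"roll":0},{"x":-0.31,"y":0,"z":-0.17,"roll":0},{"x":-0.355,"y":0,"z":-0.19,"roll":0}]' >/dev/null; python3 s.py; python3 to.py 0.57 -0.3 0.3
```

```text
10.0 [-22.9  22.8  32.2 109.  -53.6  67.6  50.5] pos [0.4747 0.1172 0.4511] x [-0.25   0.786  0.566] y [0.968 0.184 0.172] z [ 0.031  0.591 -0.806] tilt 36.3
tool shift [-0.437  -0.0104 -0.1217] len 0.453801584789395
```

```bash

python3 to.py 0.572 -0.25 0.25
python3 -m creep '[{"x":-0.045,"y":0,"z":-0.012,"roll":2},{"x":-0.09,"y":0,"z":-0.025,"roll":4},{"x":-0.135,"y":0,"z":-0.037,"roll":6},{"x":-0.18,"y":0,"z":-0.05,"roll":8},{"x":-0.225,"y":0,"z":-0.062,"roll":9.5},{"x":-0.27,"y":0,"z":-0.075,"roll":9.5},{"x":-0.315,"y":0,"z":-0.087,"roll":9.5},{"x":-0.36,"y":0,"z":-0.1,"roll":9.5}]' >/dev/null; python3 s.py; python3 to.py 0.572 -0.25 0.2
```

```text
tool shift [-0.4266 -0.0079 -0.0518] len 0.4297796165298256
10.8 [ 14.4  48.8  33.2  84.  -50.8  86.5  66.8] pos [ 0.5608 -0.2246  0.3259] x [-0.086  0.806  0.585] y [0.996 0.053 0.073] z [ 0.028  0.589 -0.808] tilt 36.1
tool shift [-0.0951  0.0006  0.087 ] len 0.12889166095568083
```

```bash

python3 to.py 0.574 -0.24 0.12
python3 -m creep '[{"x":-0.03,"y":0,"z":0.03,"roll":0},{"x":-0.06,"y":0,"z":0.06,"roll":0},{"x":-0.09,"y":0,"z":0.1,"roll":0},{"x":-0.12,"y":0,"z":0.13,"roll":0},{"x":-0.13,"y":0,"z":0.155,"roll":0},{"x":-0.134,"y":0,"z":0.157,"roll":0}]' 0.0854; python3 s.py; python3 - <<'E'
from h import *
f=cam('wrist'); save(f,'w1.png'); print(f['xyz'],f['attitude'])
f=cam('side'); save(f,'s1.png')
o=manip.observe(); M=R.from_euler('xyz',o['ee_rot'],degrees=True).as_matrix()
K=np.array(f['K']); d=f['range_z'].astype(float); v,u=np.mgrid[:480,:640]
P=np.stack([(u-K[0,2])/K[0,0]*d,(v-K[1,2])/K[1,1]*d,d],-1)@f['R'].T+f['t']
T=(P-o['ee_pos'])@M; m=(d>0)&(abs(T[...,0])<.06)&(abs(T[...,1])<.08)&(T[...,2]>.0)&(T[...,2]<.1)&(P[...,2]>.04)
Q=T[m]; 
for a,b in((0,.01),(.01,.02),(.02,.03),(.03,.04),(.04,.05),(.05,.06),(.06,.07),(.07,.08),(.08,.1)):
    q=Q[(Q[:,2]>=a)&(Q[:,2]<b)]; print(a,len(q), q.min(0).round(3) if len(q) else '', q.max(0).round(3) if len(q) else '')
E
```

```text
tool shift [-0.134  -0.0027  0.1575] len 0.2068638584628409
clock: 11.4
ee_pos: [0.5749, -0.236, 0.1179]
ee_rot: [175.1, -36.2, 95.9]
force: [0.2, 0.7, 0.3]
finger_gap: 0.0859
finger_force: 0.0
11.4 [ 19.5  64.4  23.1  85.1 -55.4  70.7  75.7] pos [ 0.5749 -0.236   0.1179] x [-0.083  0.803  0.59 ] y [0.996 0.053 0.069] z [ 0.024  0.594 -0.804] tilt 36.4
[ 0.56691733 -0.21878515  0.21714167] [-160.36681512   -3.93923221    3.00999736]
0 28 [-0.014 -0.074  0.   ] [ 0.014 -0.04   0.009]
0.01 6 [-0.006 -0.072  0.01 ] [ 0.013 -0.044  0.017]
0.02 0  
0.03 0  
0.04 0  
0.05 0  
0.06 0  
0.07 0  
0.08 0
```

View pics/w1.png

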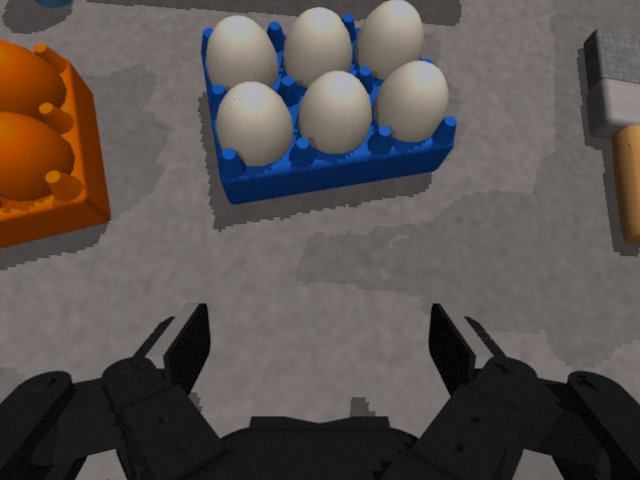

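View pics/s1.png

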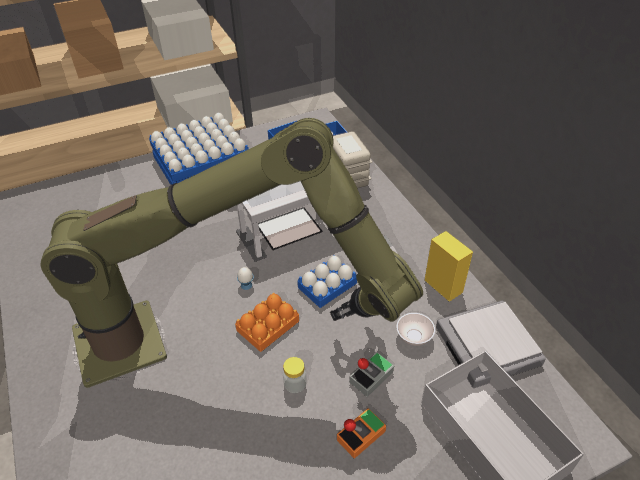

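Wrist view: fingertips at (205,305) and (435,305), tray face from (232,200) to (445,165). The side view shows the gripper at (345,310), leaning back and clear of everything. Next I'll measure the fingertips and the gripper's front envelope, for bar clearance.

```bash
python3 - <<'E'
from h import *
np.set_printoptions(precision=3,suppress=True)
o=manip.observe(); M=R.from_euler('xyz',o['ee_rot'],degrees=True).as_matrix()
def T(c):
    f=cam(c);K=np.array(f['K']); d=f['range_z'].astype(float); v,u=np.mgrid[:480,:640]
    P=np.stack([(u-K[0,2])/K[0,0]*d,(v-K[1,2])/K[1,1]*d,d],-1)@f['R'].T+f['t']; P[d==0]=np.nan
    return f,P,(P-o['ee_pos'])@M
f,P,t=T('wrist'); print('cam in tool',(f['t']-o['ee_pos'])@M)
for u,v in ((203,306),(200,320),(192,310),(437,306),(440,320),(450,312),(320,425)): print(u,v,f['range_z'][v,u],t[v,u],P[v,u])
for c,g in (('top',T('top')),('side',T('side'))):
    _,p,t=g
    for a in np.arange(-.2,.06,.03):
        m=(t[...,2]>=a)&(t[...,2]<a+.03)&(abs(t[...,1])<.1)&(abs(t[...,0])<.15)&(p[...,2]>.09)
        print(c,round(a,2),m.sum(),t[m].min(0) if m.any() else '',t[m].max(0) if m.any() else '')
E
```

```text
cam in tool [ 0.073 -0.    -0.07 ]
203 306 0.13691525 [ 0.011 -0.043  0.054] [ 0.534 -0.2    0.08 ]
200 320 0.13289681 [ 0.008 -0.043  0.049] [ 0.534 -0.205  0.083]
192 310 0.13179275 [ 0.012 -0.045  0.049] [ 0.531 -0.202  0.085]
437 306 0.13576834 [0.011 0.043 0.053] [ 0.619 -0.196  0.087]
440 320 0.13249952 [0.008 0.043 0.049] [ 0.619 -0.201  0.089]
450 312 0.13022755 [0.012 0.045 0.048] [ 0.621 -0.199  0.093]
320 425 0.082128 [ 0.011 -0.    -0.003] [ 0.575 -0.232  0.129]
top -0.2 189 [-0.019  0.009 -0.2  ] [ 0.038  0.047 -0.17 ]
top -0.17 152 [-0.007  0.007 -0.17 ] [ 0.039  0.041 -0.14 ]
top -0.14 191 [-0.004 -0.005 -0.14 ] [ 0.041  0.039 -0.11 ]
top -0.11 256 [-0.006 -0.009 -0.11 ] [ 0.041  0.038 -0.08 ]
top -0.08 93 [-0.006  0.009 -0.08 ] [ 0.039  0.061 -0.05 ]
top -0.05 247 [-0.015  0.018 -0.05 ] [ 0.024  0.071 -0.02 ]
top -0.02 217 [-0.015  0.014 -0.02 ] [0.021 0.073 0.01 ]
top 0.01 62 [-0.008  0.043  0.011] [0.015 0.072 0.04 ]
top 0.04 21 [0.004 0.043 0.04 ] [0.014 0.057 0.051]
side -0.2 74 [-0.029 -0.036 -0.2  ] [ 0.017 -0.019 -0.17 ]
side -0.17 101 [-0.035 -0.036 -0.169] [ 0.029 -0.007 -0.14 ]
side -0.14 111 [-0.034 -0.039 -0.14 ] [ 0.034 -0.011 -0.115]
side -0.11 175 [-0.136 -0.084 -0.109] [ 0.037 -0.006 -0.08 ]
side -0.08 136 [-0.138 -0.086 -0.08 ] [ 0.038 -0.003 -0.05 ]
side -0.05 146 [-0.018 -0.069 -0.05 ] [ 0.019 -0.021 -0.021]
side -0.02 107 [-0.017 -0.073 -0.02 ] [ 0.017 -0.025  0.007]
side 0.01 1 [ 0.012 -0.051  0.01 ] [ 0.012 -0.051  0.01 ]
side 0.04 0
```

```bash

python3 -m creep '[{"x":-0.011,"y":-0.001,"z":0.015,"roll":0},{"x":-0.022,"y":-0.003,"z":0.03,"roll":0},{"x":-0.033,"y":-0.004,"z":0.045,"roll":0},{"x":-0.033,"y":-0.004,"z":0.045,"roll":0}]' ; python3 s.py
python3 -m creep '[{"x":0.024,"y":0.002,"z":0.018,"roll":0},{"x":0.044,"y":0.003,"z":0.033,"roll":0},{"x":0.06,"y":0.004,"z":0.045,"roll":0},{"x":0.076,"y":0.005,"z":0.056,"roll":0},{"x":0.092,"y":0.006,"z":0.068,"roll":0},{"x":0.104,"y":0.007,"z":0.077,"roll":0},{"x":0.116,"y":0.008,"z":0.086,"roll":0},{"x":0.125,"y":0.008,"z":0.093,"roll":0}]' ; python3 s.py
cat > tr.py <<'E'
from h import *
np.set_printoptions(precision=4,suppress=True)
o=manip.observe()
for c in ('top','side','wrist'):
    f=cam(c);K=np.array(f['K']); d=f['range_z'].astype(float); v,u=np.mgrid[:480,:640]
    P=np.stack([(u-K[0,2])/K[0,0]*d,(v-K[1,2])/K[1,1]*d,d],-1)@f['R'].T+f['t']
    h=cv2.cvtColor(f['img'],cv2.COLOR_RGB2HSV)
    m=(d>0)&(h[...,0]>100)&(h[...,0]<125)&(h[...,1]>140)&(P[...,2]>.004)&(P[...,2]<.05)&(abs(P[...,0]-.574)<.13)&(P[...,1]>-.15)&(P[...,1]<.3)
    m=cv2.morphologyEx(m.astype(np.uint8),cv2.MORPH_OPEN,np.ones((2,2)))>0
    if m.sum()>50:
        r=cv2.minAreaRect(P[m][:,:2].astype(np.float32)); print(c,m.sum(),np.array(r[0]),np.array(r[1]),round(r[2],1))
    print([(round(q['p'],2),world(f,q['at'])) for q in manip.landmark_of(c,'tray')])
E
python3 tr.py
```

```text
clock: 12.05
ee_pos: [0.5731, -0.2373, 0.0612]
ee_rot: [175.3, -36.2, 95.7]
force: [0.0, -0.2, 0.1]
finger_gap: 0.0853
finger_force: 0.0
12.1 [ 21.4  68.7  19.5  84.3 -55.7  66.2  77.2] pos [ 0.5731 -0.2373  0.0612] x [-0.08   0.803  0.59 ] y [0.997 0.05  0.067] z [ 0.024  0.594 -0.804] tilt 36.5
clock: 12.85
ee_pos: [0.5755, -0.0831, 0.0639]
ee_rot: [174.9, -35.8, 95.8]
force: [0.1, -4.4, 4.5]
finger_gap: 0.0852
finger_force: 2.4
12.8 [ 17.   63.3   2.5  98.1 -56.5  46.   72.6] pos [ 0.5755 -0.0831  0.0639] x [-0.082  0.806  0.585] y [0.996 0.049 0.072] z [ 0.029  0.589 -0.807] tilt 36.2
top 384 [0.5827 0.0068] [0.1322 0.0984] 3.1
[(0.89, array([ 0.3734, -0.1188,  0.0019])), (0.75, array([0.5876, 0.0087, 0.0068]))]
side 199 [ 0.5398 -0.0336] [0.16  0.066] 83.7
[(0.82, array([ 0.3702, -0.1193, -0.0015])), (0.77, array([0.5855, 0.0117, 0.0028]))]
wrist 24353 [0.5972 0.0056] [0.1533 0.1815] 67.9
[(0.87, array([0.5806, 0.0126, 0.004 ]))]
```

```bash

python3 -m creep '[{"x":0.016,"y":0,"z":0.012,"roll":0},{"x":0.036,"y":0,"z":0.027,"roll":0},{"x":0.056,"y":0,"z":0.042,"roll":0},{"x":0.076,"y":0,"z":0.057,"roll":0},{"x":0.094,"y":0,"z":0.07,"roll":0},{"x":0.11,"y":0,"z":0.081,"roll":0},{"x":0.122,"y":0,"z":0.09,"roll":0},{"x":0.13,"y":0,"z":0.096,"roll":0}]' ; python3 s.py
python3 tr.py; python3 - <<'E'
from h import *
f=cam('wrist'); save(f,'w2.png')
for n in ('top','side'):
    f=cam(n)
    for l in ('pad','lamp_bar'): print(n,l,[(round(q['p'],2),world(f,q['at'])) for q in manip.landmark_of(n,l)])
E
```

```text
clock: 13.95
ee_pos: [0.5671, 0.0787, 0.0624]
ee_rot: [175.0, -35.9, 95.8]
force: [0.2, -4.6, 4.1]
finger_gap: 0.0858
finger_force: 2.2
13.9 [ 13.9  62.9 -18.7 106.4 -56.7  23.7  63.7] pos [0.5671 0.0787 0.0624] x [-0.082  0.806  0.586] y [0.996 0.05  0.071] z [ 0.028  0.59  -0.807] tilt 36.2
[(0.69, array([0.577 , 0.1711, 0.0069]))]
side 122 [ 0.3495 -0.4152] [1.3308 0.0698] 72.4
[(0.89, array([0.5776, 0.1732, 0.0013])), (0.83, array([ 0.3748, -0.118 ,  0.0011]))]
wrist 24534 [0.59   0.1601] [0.1819 0.1224] 4.7
[]
top pad []
top lamp_bar [(0.75, array([0.56879776, 0.14457742, 0.14554993]))]
side pad [(0.6, array([0.57297064, 0.2118094 , 0.00128895])), (0.18, array([ 0.37235391,  0.04905503, -0.00309291]))]
side lamp_bar [(0.7, array([0.57540228, 0.13990465, 0.15170113]))]
```

View pics/w2.png

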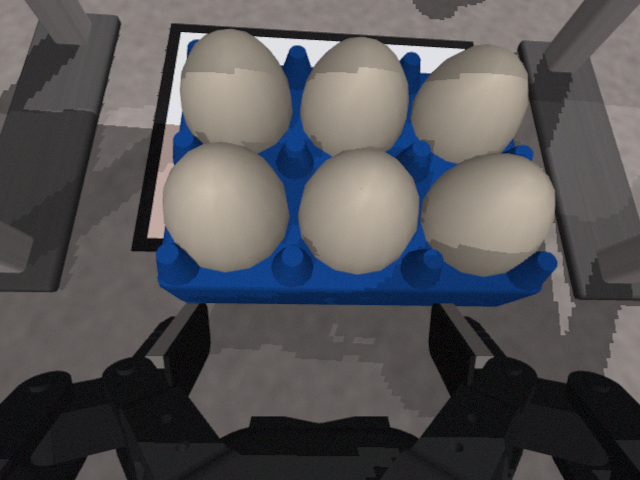

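Wrist view: the tray sits to the right of the pad. The pad's left border runs from (172,25) to (134,249), and the tray's front edge from (160,278) to (553,265). I'll compute the offset.

```bash
python3 - <<'E'
from h import *
np.set_printoptions(precision=4,suppress=True)
f=cam('wrist')
bl=px(f,172,25,z=0.)[:2]; fl=px(f,134,249,z=0.)[:2]
print('bl',bl,'fl',fl,'len',np.linalg.norm(bl-fl))
a=np.radians(3); lx=np.array([np.cos(a),np.sin(a)]); ly=np.array([-lx[1],lx[0]])
e=bl-fl; print('yaw',np.degrees(np.arctan2(-e[0],e[1])), 'back edge yaw',np.degrees(np.arctan2(*(px(f,470,43,z=0.)-px(f,172,25,z=0.))[[1,0]])))
pad=(bl+fl)/2+.086*lx; print('pad',pad)
pts=[(160,285),(190,305),(500,305),(553,275)]
P=np.array([px(f,*p,z=.0)[:2] for p in pts]); print('at z=0',P)
F=np.array([px(f,u,v,z=.034)[:2] for u,v in ((160,272),(553,262))]); print('rim front corners',F,np.linalg.norm(F[0]-F[1]))
h=cv2.cvtColor(f['img'],cv2.COLOR_RGB2HSV); m=((h[...,0]>100)&(h[...,0]<125)&(h[...,1]>140)).astype(np.uint8)
c=max(cv2.findContours(m,0,2)[0],key=cv2.contourArea); print('left/right extreme px',c[c[:,0,0].argmin(),0],c[c[:,0,0].argmax(),0],'bottom',c[c[:,0,1].argmax(),0])
# right/left foot strips inner edges
print('foot inner L',px(f,75,200,z=.006)[:2],'R',px(f,560,200,z=.006)[:2])
T=F.mean(0)+.05*ly; print('tray',T,'in pad',(T-pad)@lx,(T-pad)@ly)
E
```

```text
bl [0.4791 0.2746] fl [0.4861 0.1438] len 0.13101318991675648
yaw 3.053015321220451 back edge yaw 2.8725392294390395
pad [0.5685 0.2137]
at z=0 [[0.5002 0.1286]
 [0.5141 0.1209]
 [0.65   0.1293]
 [0.6772 0.145 ]]
rim front corners [[0.5116 0.1263]
 [0.6531 0.1399]] 0.14217066566597794
left/right extreme px [156 252] [556 267] bottom [457 307]
foot inner L [0.4591 0.1625] R [0.6827 0.1813]
tray [0.5798 0.183 ] in pad 0.00968469430250615 -0.03125449583023354
```

```bash
cat > m.py <<'E'
from h import *
np.set_printoptions(precision=4,suppress=True)
f=cam('wrist'); save(f,'wm.png')
h=cv2.cvtColor(f['img'],cv2.COLOR_RGB2HSV); m=((h[...,0]>100)&(h[...,0]<125)&(h[...,1]>140)).astype(np.uint8)
# rim: blue points at z~.034 front edge
K=np.array(f['K']); d=f['range_z'].astype(float); v,u=np.mgrid[:480,:640]
P=np.stack([(u-K[0,2])/K[0,0]*d,(v-K[1,2])/K[1,1]*d,d],-1)@f['R'].T+f['t']
a=np.radians(3); lx=np.array([np.cos(a),np.sin(a)]); ly=np.array([-lx[1],lx[0]]); pad=np.array([.5690,.2135])
k=(m>0)&(d>0)&(P[...,2]>.008)&(P[...,2]<.04)
q=(P[k][:,:2]-pad); X=q@lx; Y=q@ly; ok=(abs(X)<.1)&(abs(Y)<.12); X=X[ok];Y=Y[ok]
fr=Y<np.percentile(Y,1)+.02
print('lateral ext',np.percentile(X[fr],[.2,99.8]),'mid',np.percentile(X[fr],[.2,99.8]).mean())
b=[(x,np.percentile(Y[abs(X-x)<.008],2)) for x in np.linspace(X.min()+.02,X.max()-.02,7)]
b=np.array(b); s=np.polyfit(b[:,0],b[:,1],1); mid=np.percentile(X[fr],[.2,99.8]).mean()
print('front face y at mid',np.polyval(s,mid),'-> centre y',np.polyval(s,mid)+.05,'rel yaw deg',np.degrees(s[0]))
E
python3 m.py
python3 -m creep '[{"x":0.004,"y":-0.002,"z":0.003,"roll":0},{"x":0.008,"y":-0.0035,"z":0.006,"roll":0},{"x":0.0122,"y":-0.005,"z":0.0085,"roll":0},{"x":0.0122,"y":-0.005,"z":0.0085,"roll":0}]' ; python3 s.py; python3 m.py
```

```text
lateral ext [-0.0624  0.072 ] mid 0.004819655519706374
front face y at mid -0.09025732709739633 -> centre y -0.04025732709739632 rel yaw deg -0.16589535617247247
clock: 15.1
ee_pos: [0.5602, 0.0951, 0.0627]
ee_rot: [175.0, -36.1, 95.9]
force: [0.4, -1.1, -0.6]
finger_gap: 0.0853
finger_force: 0.1
15.1 [ 14.   63.1 -21.5 107.7 -56.7  20.8  63.1] pos [0.5602 0.0951 0.0627] x [-0.083  0.804  0.589] y [0.996 0.052 0.07 ] z [ 0.026  0.593 -0.805] tilt 36.4
lateral ext [-0.0672  0.0672] mid -2.3765851704063423e-05
front face y at mid -0.07534080666054885 -> centre y -0.025340806660548845 rel yaw deg -0.13763788527822648
```

```bash
python3 - <<'E'
import cv2
i=cv2.imread('pics/wm.png'); cv2.imwrite('pics/wm_c.png',cv2.resize(i[0:330,100:620],None,fx=1.5,fy=1.5,interpolation=cv2.INTER_CUBIC))
E
```

```text
(no output)
```

View pics/wm_c.png

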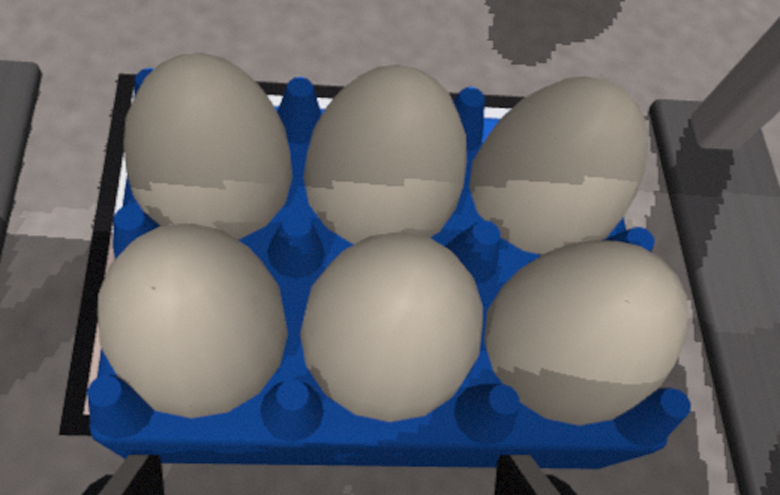

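```bash
python3 - <<'E'
from h import *
np.set_printoptions(precision=4,suppress=True)
f=cam('wrist'); a=np.radians(3); lx=np.array([np.cos(a),np.sin(a)]); ly=np.array([-lx[1],lx[0]])
c=lambda u,v:(100+u/1.5,v/1.5)
fl=px(f,*c(61,434),z=0.)[:2]; bl=px(f,*c(119,75),z=0.)[:2]; pad=(fl+bl)/2+.086*lx; print('pad',pad,np.linalg.norm(fl-bl))
for n,q,z in (('rimL',c(92,424),.034),('rimR',c(668,446),.034),('baseR',c(603,467),0),('baseL',c(110,455),0)):
    p=px(f,*q,z=float(z))[:2]; print(n,p,'pad frame',(p-pad)@lx,(p-pad)@ly)
for u,v in (c(150,437),c(380,440),c(600,445),c(640,445),c(100,430),c(400,458),c(590,460)): print((u,v),px(f,u,v))
E
```

```text
pad [0.5682 0.2125] 0.13188368274564555
rimL [0.506  0.1386] pad frame -0.06597356673622795 -0.07057494819738896
rimR [0.6414 0.1424] pad frame 0.06948372871557425 -0.0738724138827017
baseR [0.6439 0.1428] pad frame 0.07199820216688381 -0.07366132877808267
baseL [0.5003 0.1372] pad frame -0.07169933593193122 -0.07174009287042256
(200.0, 291.3333333333333) [0.5189 0.1368 0.0324]
(353.33333333333337, 293.3333333333333) [0.5717 0.1392 0.0343]
(500.0, 296.6666666666667) [0.6254 0.1419 0.0325]
(526.6666666666667, 296.6666666666667) [0.635  0.1424 0.0331]
(166.66666666666669, 286.6666666666667) [0.5082 0.1372 0.0347]
(366.6666666666667, 305.3333333333333) [0.5799 0.1387 0.0159]
(493.3333333333333, 306.6666666666667) [0.6306 0.1411 0.0176]
```

```bash

python3 -m creep '[{"x":0.004,"y":0,"z":0.003,"roll":0},{"x":0.008,"y":0,"z":0.006,"roll":0},{"x":0.012,"y":0,"z":0.009,"roll":0},{"x":0.016,"y":0,"z":0.012,"roll":0},{"x":0.0185,"y":0,"z":0.0135,"roll":0},{"x":0.0185,"y":0,"z":0.0135,"roll":0}]' ; python3 s.py; python3 m.py;python3 - <<'E'
from h import *
f=cam('side'); q=manip.landmark_of('side','tray')+manip.landmark_of('side','pad'); print([(round(k['p'],2),world(f,k['at']).round(4)) for k in q])
c=cv2.resize(f['img'][150:290,190:370],None,fx=3,fy=3); 
i=cv2.imread('pics/wm.png'); w=cv2.resize(i[0:330,100:620],(520,330)); 
o=np.zeros((600,800,3),np.uint8); o[:420,:540]=c[:,:,::-1]; o[270:600,280:800]=w; cv2.imwrite('pics/both.png',o)
E
```

```text
clock: 15.8
ee_pos: [0.5594, 0.1179, 0.0626]
ee_rot: [175.0, -36.1, 95.9]
force: [-0.1, -0.1, -0.6]
finger_gap: 0.0849
finger_force: 0.0
15.8 [ 13.1  63.5 -24.  108.1 -56.8  18.1  61.6] pos [0.5594 0.1179 0.0626] x [-0.083  0.804  0.589] y [0.996 0.052 0.07 ] z [ 0.026  0.592 -0.805] tilt 36.4
lateral ext [-0.0671  0.0674] mid 0.00011741654058271961
front face y at mid -0.052480822630566595 -> centre y -0.0024808226305665926 rel yaw deg -0.10330691386028142
[(0.86, array([ 3.740e-01, -1.181e-01,  2.000e-04])), (0.63, array([5.726e-01, 2.118e-01, 4.000e-04]))]
```

View pics/both.png

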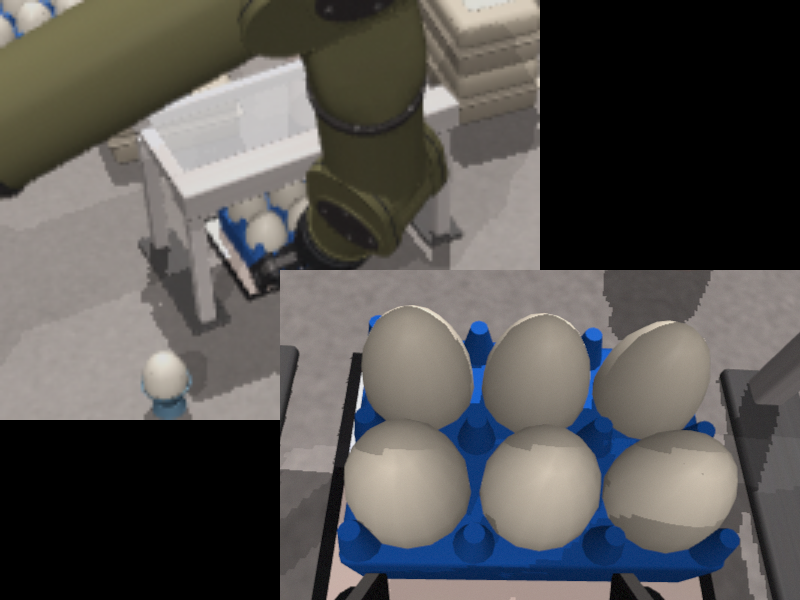

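The tray is centred laterally, with about 2 mm left in y. I'll back off and check with a clear view.

```bash

python3 -m creep '[{"x":-0.012,"y":0,"z":-0.009,"roll":0},{"x":-0.03,"y":0,"z":-0.022,"roll":0},{"x":-0.055,"y":0,"z":-0.04,"roll":0},{"x":-0.08,"y":0,"z":-0.058,"roll":0},{"x":-0.08,"y":0,"z":-0.058,"roll":0}]' ; python3 m.py; python3 - <<'E'
from h import *
f=cam('side'); q=manip.landmark_of('side','tray')+manip.landmark_of('side','pad'); print([(round(k['p'],2),world(f,k['at']).round(4)) for k in q])
i=cv2.imread('pics/wm.png'); cv2.imwrite('pics/wm_d.png',cv2.resize(i[0:300,100:620],None,fx=1.5,fy=1.5,interpolation=cv2.INTER_CUBIC))
E
```

```text
clock: 16.5
ee_pos: [0.5659, 0.0096, 0.061]
ee_rot: [175.0, -35.5, 95.4]
force: [-0.1, -0.7, 1.0]
finger_gap: 0.0853
finger_force: 0.0
lateral ext [-0.0671  0.0694] mid 0.0011369546396239744
front face y at mid -0.05320133659012307 -> centre y -0.0032013365901230675 rel yaw deg -0.10112789078498416
[(0.83, array([ 0.3727, -0.1198,  0.0022])), (0.73, array([0.5734, 0.2143, 0.0031])), (0.76, array([ 5.715e-01,  2.113e-01, -3.000e-04]))]
```

View pics/wm_d.png

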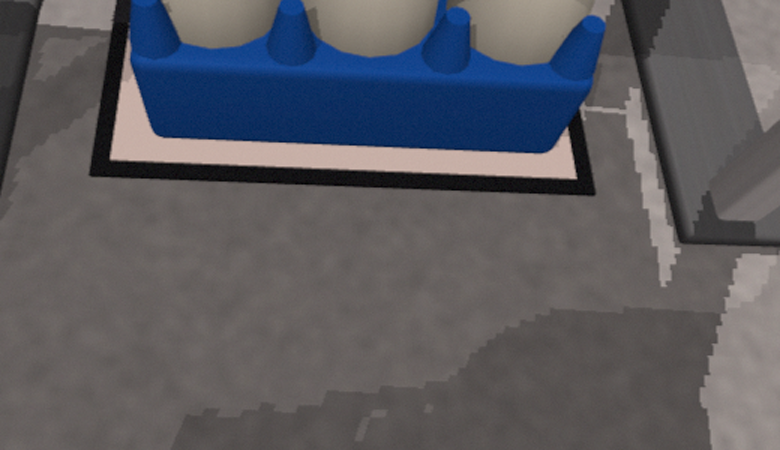

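View: border's front corners at (90,176) and (595,194), tray base corners at about (150,134) and (553,153). It's inside all round. I'll compute the margins.

```bash
python3 - <<'E'
from h import *
np.set_printoptions(precision=4,suppress=True)
f=cam('wrist'); c=lambda u,v:px(f,100+u/1.5,v/1.5,z=0.)[:2]
L,Rr=c(90,176),c(595,194); w=np.linalg.norm(Rr-L); lx=(Rr-L)/w; ly=np.array([-lx[1],lx[0]]); pad=(L+Rr)/2+.066*ly
print('w',w,'yaw',np.degrees(np.arctan2(lx[1],lx[0])),'pad',pad)
for q in ((165,137),(350,145),(540,153)): print((c(*q)-pad)@lx,(c(*q)-pad)@ly)
for q in ((135,66),(590,92)): 
    p=px(f,100+q[0]/1.5,q[1]/1.5,z=.034)[:2]; print('rim',(p-pad)@lx,(p-pad)@ly)
E
python3 to.py 0.56 -0.2 0.3
```

```text
w 0.17553601047693265 yaw 3.519349955438105 pad [0.5653 0.2244]
-0.06455293028010255 -0.048680430613241996
0.0002215701350263414 -0.04888089701586023
0.06992789980455734 -0.048999681144816586
rim -0.06587536108277592 -0.05312182301875656
rim 0.06995666774506061 -0.05452486354140016
tool shift [-0.036   0.0008 -0.321 ] len 0.32304177007085527
```

Margins are good: about 1–2 mm lateral and 1–3 mm in y. Now the switch. I'll close the fingers and go left of the red ball.

```bash

python3 to.py 0.52 -0.17 0.3
python3 -m creep '[{"x":-0.005,"y":0,"z":-0.045,"roll":0},{"x":-0.01,"y":-0.01,"z":-0.09,"roll":0},{"x":-0.015,"y":-0.02,"z":-0.135,"roll":0},{"x":-0.015,"y":-0.03,"z":-0.18,"roll":0},{"x":-0.015,"y":-0.035,"z":-0.22,"roll":0},{"x":-0.015,"y":-0.04,"z":-0.26,"roll":0},{"x":-0.015,"y":-0.04,"z":-0.295,"roll":0},{"x":-0.015,"y":-0.04,"z":-0.295,"roll":0}]' 0; python3 s.py; python3 to.py 0.466 -0.42 0.23; python3 - <<'E'
from h import *
np.set_printoptions(precision=4,suppress=True)
for n in ('top','side'):
    f=cam(n); h=cv2.cvtColor(f['img'],cv2.COLOR_RGB2HSV)
    print(n,[(round(k['p'],2),world(f,k['at'])) for k in manip.landmark_of(n,'switch_tip')+manip.landmark_of(n,'switch_base')+manip.landmark_of(n,'tray')])
E
```

```text
tool shift [-0.0085 -0.0375 -0.3043] len 0.3067315008891578
clock: 17.55
ee_pos: [0.5194, -0.1738, 0.2917]
ee_rot: [174.6, -35.6, 95.9]
force: [0.7, -0.3, 0.6]
finger_gap: -0.0002
finger_force: 0.0
17.6 [ 30.3  42.3  -3.6  96.8 -34.5  62.1  53.8] pos [ 0.5194 -0.1738  0.2917] x [-0.084  0.809  0.582] y [0.996 0.048 0.077] z [ 0.035  0.586 -0.809] tilt 36.0
tool shift [-0.2305 -0.0696 -0.0963] len 0.25933178148176017
top []
side [(0.63, array([ 0.5132, -0.3869,  0.0968])), (0.62, array([ 0.4154, -0.5136,  0.0998])), (0.92, array([ 0.5477, -0.3725, -0.0008])), (0.68, array([ 0.4541, -0.4998,  0.0022])), (0.38, array([0.3733, 0.0456, 0.0004])), (0.93, array([ 0.5767,  0.2113, -0.0001])), (0.58, array([ 0.3717, -0.1192,  0.0016]))]
```

```bash

python3 -m creep '[{"x":-0.038,"y":-0.012,"z":-0.016,"roll":0},{"x":-0.077,"y":-0.023,"z":-0.032,"roll":0},{"x":-0.115,"y":-0.035,"z":-0.048,"roll":0},{"x":-0.154,"y":-0.047,"z":-0.064,"roll":0},{"x":-0.192,"y":-0.058,"z":-0.08,"roll":0},{"x":-0.23,"y":-0.07,"z":-0.096,"roll":0},{"x":-0.23,"y":-0.07,"z":-0.096,"roll":0}]' 0 >/dev/null; python3 s.py; python3 to.py 0.465 -0.42 0.144
```

```text
18.6 [ 47.7  56.5   1.1  74.2 -25.7  78.2  64. ] pos [ 0.4607 -0.4221  0.2223] x [-0.073  0.808  0.584] y [0.997 0.043 0.065] z [ 0.027  0.587 -0.809] tilt 36.0
tool shift [-0.0444 -0.0007  0.0647] len 0.07846797128347094
```

```bash

python3 -m creep '[{"x":-0.02,"y":0,"z":0.03,"roll":0},{"x":-0.044,"y":0,"z":0.065,"roll":0},{"x":-0.044,"y":0,"z":0.065,"roll":0}]' 0 ; python3 s.py
python3 -m creep '[{"x":0.002,"y":0.015,"z":0.003,"roll":0},{"x":0.005,"y":0.03,"z":0.006,"roll":0},{"x":0.007,"y":0.045,"z":0.009,"roll":0},{"x":0.01,"y":0.06,"z":0.012,"roll":0},{"x":0.012,"y":0.072,"z":0.015,"roll":0},{"x":0.014,"y":0.082,"z":0.017,"roll":0},{"x":0.014,"y":0.082,"z":0.017,"roll":0}]' 0; python3 s.py
cat > sw.py <<'E'
from h import *
np.set_printoptions(precision=4,suppress=True)
for n in ('top','side'):
    f=cam(n); h=cv2.cvtColor(f['img'],cv2.COLOR_RGB2HSV); K=np.array(f['K']); d=f['range_z'].astype(float); v,u=np.mgrid[:480,:640]
    P=np.stack([(u-K[0,2])/K[0,0]*d,(v-K[1,2])/K[1,1]*d,d],-1)@f['R'].T+f['t']
    m=(d>0)&((h[...,0]<6)|(h[...,0]>174))&(h[...,1]>140)&(P[...,1]>-.45)&(P[...,1]<-.3)&(abs(P[...,0]-.546)<.09)&(P[...,2]>.05)
    print(n,m.sum(),P[m].mean(0) if m.any() else '',[(round(k['p'],2),world(f,k['at'])) for k in manip.landmark_of(n,'switch_tip')])
E
python3 sw.py
```

```text
clock: 18.95
ee_pos: [0.4685, -0.4093, 0.1421]
ee_rot: [175.4, -36.5, 95.7]
force: [-1.7, 1.0, -0.3]
finger_gap: -0.0
finger_force: 0.0
18.9 [ 47.1  62.4  -0.   75.7 -26.4  71.8  66.4] pos [ 0.4685 -0.4093  0.1421] x [-0.079  0.8    0.595] y [0.997 0.051 0.064] z [ 0.02   0.598 -0.801] tilt 36.8
clock: 19.65
ee_pos: [0.5526, -0.3866, 0.1478]
ee_rot: [174.9, -36.0, 96.0]
force: [-0.5, 0.2, 0.8]
finger_gap: -0.0
finger_force: 0.0
19.6 [ 41.4  64.7  -0.3  67.  -28.3  74.9  59.7] pos [ 0.5526 -0.3866  0.1478] x [-0.084  0.805  0.587] y [0.996 0.052 0.072] z [ 0.027  0.591 -0.806] tilt 36.3
top 82 [ 0.5806 -0.3578  0.1087] [(0.64, array([ 0.4126, -0.5098,  0.0979])), (0.48, array([ 0.5853, -0.3619,  0.1012]))]
side 0  [(0.47, array([ 0.4167, -0.5119,  0.1005]))]
```

```bash

python3 -m creep '[{"x":0,"y":0.003,"z":0.001,"roll":0},{"x":0,"y":0.005,"z":0.001,"roll":0},{"x":0,"y":0.005,"z":0.001,"roll":0}]' 0 
python3 -m creep '[{"x":0,"y":-0.02,"z":-0.003,"roll":0},{"x":0,"y":-0.05,"z":-0.03,"roll":0},{"x":0,"y":-0.05,"z":-0.08,"roll":0},{"x":0,"y":-0.05,"z":-0.13,"roll":0},{"x":0,"y":-0.05,"z":-0.15,"roll":0},{"x":0,"y":-0.05,"z":-0.15,"roll":0}]' 0 
python3 sw.py; python3 - <<'E'
from h import *
f=cam('top'); s=cam('side'); print([(round(k['p'],2),world(s,k['at']).round(3)) for k in manip.landmark_of('side','tray')])
o=np.zeros((600,800,3),np.uint8); o[:300,:400]=cv2.resize(f['img'][170:320,380:580],(400,300)); o[:300,400:]=cv2.resize(s['img'][300:450,300:500],(400,300)); o[300:,:400]=cv2.resize(s['img'][150:300,200:400],(400,300)); o[300:,400:]=cv2.resize(s['img'],(400,300)); cv2.imwrite('pics/end.png',o[:,:,::-1])
E
```

```text
clock: 20.15
ee_pos: [0.5536, -0.388, 0.1474]
ee_rot: [175.3, -36.0, 95.7]
force: [-7.3, -1.7, 3.4]
finger_gap: 0.0001
finger_force: 3.5
clock: 20.75
ee_pos: [0.5022, -0.4812, 0.2677]
ee_rot: [174.7, -35.6, 95.8]
force: [0.1, -0.1, -0.2]
finger_gap: 0.0
finger_force: 0.0
top 76 [ 0.5817 -0.3579  0.1083] [(0.64, array([ 0.5864, -0.3588,  0.0979])), (0.55, array([ 0.4134, -0.5097,  0.0998]))]
side 0  [(0.54, array([ 0.4138, -0.512 ,  0.1004]))]
[(0.76, array([ 0.374, -0.12 ,  0.001]))]
```

View pics/end.png

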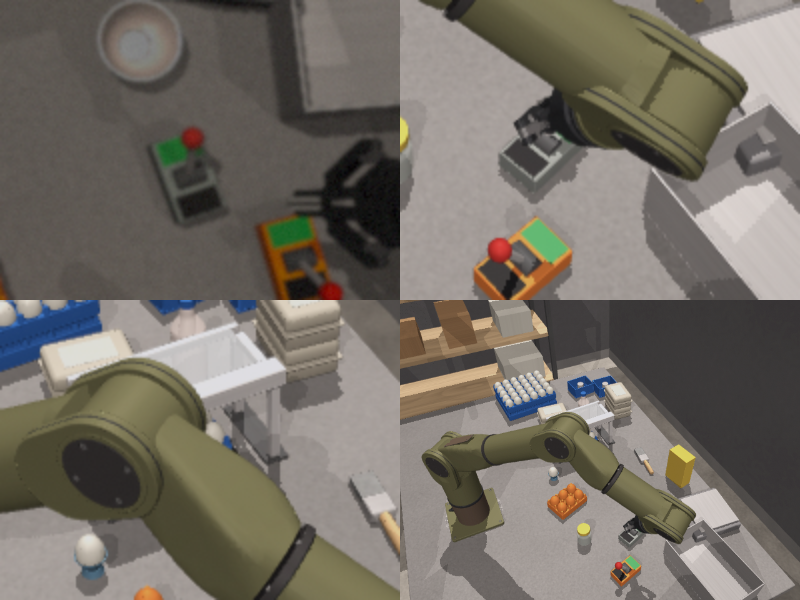

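The top view shows the grey switch's ball over the green patch (193,138), at the stop: the push met 7 N there. The gripper is clear of everything, and the orange switch hasn't moved.

```bash
python3 -c "
from plant import manip; print(manip.sign_off())"
```

```text
the job is handed in; nothing more can be done
None
```

I handed the job in with the tray on the white pad, about 1–4 mm off centre by camera measurement, and the lamp's switch pushed against its green-side stop; the hand-in gave no verdict.

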